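# Gauge the heat sinks on the measuring range

### The job

Shift the range lever through its H gate from standby (near left) to the measuring range (far right) and leave it there while you gauge every heat sink on the bench one by one, lowest first: lay it flat on the gauge's table under the foot, press the knob down until the foot rests on its fins, hold it there for a second, then let the gauge rise. Put every heat sink flat in the tray, shift the lever back fully to standby when you are done gauging, and do not disturb the multimeter or the screwdriver.

Things in the scene. Friction and masses are not known exactly. Their poses are not given: they have to be found in the camera images.
- shift_side (a joint): sideways lean of the range lever, rad: 0 upright, positive leans to the box's +y (left seen from the robot), travel -0.26 to 0.26; about 0.24 in the left slot, -0.24 in the right. Light friction (about 1 N at the knob), no spring: it stays where it is left.
- shift_fore (a joint): fore-and-aft lean of the range lever, rad: 0 = neutral (the cross slot), positive leans to the box's +x (away from the robot), travel -0.34 to 0.34, the slots' ends. Same light friction, no spring.
- lever_knob (a point): centre of the black ball knob, 34 mm in diameter, on the steel lever (10 mm thick). The lever pivots at the middle of the grey box, 12 mm above the bench; in the box's frame the knob lies at x = 155 sin(fore), y = 155 cos(fore) sin(side), z = 12 + 155 cos(fore) cos(side) mm.
- shift_box: grey box 140 x 130 x 92 mm, steel H gate in its top, fixed; origin centre of underside, x away from the robot (turned up to 0.25 rad). Left and right slots run along x, joined by a cross slot at mid-length; webs block all else: cross only with shift_fore within 0.04 rad of 0, go fore or aft only with shift_side within 0.03 of +-0.24. Near left = standby (start), far right = measuring range.
- gauge: height gauge, fixed: steel base 240 x 150 x 20 mm, its top is the measuring table; origin on the bench under the foot's axis; x away from the robot (turned up to 0.15 rad). Base from x = -150 to 90 mm. A black column at x = 50 to 85 carries a bracket (40 wide, z = 118 to 140) that reaches to x = -16 and guides the spindle. Open towards the robot (-x).
- gauge_slide (a joint): travel of the gauge's sprung slide, m, downward positive: 0 = up (its spring returns it), 0.06 = fully down. The foot is 86 mm above the measuring table at 0: resting on a part, the part's height is 0.086 minus this reading. The push is about 2 N at the top, 5.5 N at the bottom.
- foot_tip (a point): centre of the flat underside of the gauge's foot, a steel disc 24 mm in diameter; at gauge x = y = 0, 106 mm above the bench when up.
- knob_top (a point): centre of the flat top of the slide's black knob, 36 mm in diameter and 24 mm tall, 118 mm above foot_tip and in line with it (224 mm above the bench when up); press it from above.
- tray: shallow black tray fixed to the bench, outside 260 (x) x 180 (y) mm, walls 4 mm thick and 14 mm high, floor about 4 mm thick; origin at the centre of its underside (turned up to 0.12 rad). Room for three heat sinks lying side by side along its y.
- sink_1: the lowest kind of heat sink: plain aluminium extrusion 140 mm long (x), 30 mm high in all; base flange 60 mm wide (y) and 8 mm thick, on it the fins, as one block 26 mm wide and 22 mm high over the whole length, gripped across y. 160 g give or take a fifth. Origin at the centre of its underside. May be absent (None).
- sink_2: the second lowest kind of heat sink: plain aluminium extrusion 140 mm long (x), 38 mm high in all; base flange 60 mm wide (y) and 8 mm thick, on it the fins, as one block 26 mm wide and 30 mm high over the whole length, gripped across y. 210 g give or take a fifth. Origin at the centre of its underside. May be absent (None).
- sink_3: the second tallest kind of heat sink: plain aluminium extrusion 140 mm long (x), 46 mm high in all; base flange 60 mm wide (y) and 8 mm thick, on it the fins, as one block 26 mm wide and 38 mm high over the whole length, gripped across y. 260 g give or take a fifth. Origin at the centre of its underside. May be absent (None).
- sink_4: the tallest kind of heat sink: plain aluminium extrusion 140 mm long (x), 54 mm high in all; base flange 60 mm wide (y) and 8 mm thick, on it the fins, as one block 26 mm wide and 46 mm high over the whole length, gripped across y. 310 g give or take a fifth. Origin at the centre of its underside. May be absent (None).
- multimeter: bystander: red and black handheld multimeter lying on its back, 170 x 85 x 38 mm, origin at the centre of its underside
- screwdriver: bystander: screwdriver lying on the bench

How it is judged:
By the outcome, as a careful person would: the job done as asked, in the order asked, and still so for the second after the job is handed in, with the robot touching nothing.
Of sink_1, sink_2, sink_3, sink_4 only 2 to 3 are there at a start; the rules pass over those that are not, and their reading is None.
At some moment in a run one of sink_1, sink_2, sink_3, sink_4 may be knocked a few centimetres aside while the robot is not near it.
It also fails if it takes over 210 s, if anything falls off the work surface, if the arm or the gripper's body presses on something with over 40 N, if the wrist force passes 120 N, or if a joint passes its speed limit or range.

### The arm

A 7-joint arm with a two-finger parallel gripper is mounted at the origin on the work surface. World frame = base frame: x ahead of the robot, y to its left, z up, the work surface at z = 0. Lengths are in mm, angles in rad, forces in N, time in s.
With the tool pointing down it reaches from about 425 to 825 mm from the base axis. Payload 3.6 kg.
Tool frame: the origin (TCP) lies midway between the tips of the shut fingers; the grasp point (between the pads) lies 19 mm behind it; z points along the fingers, y is the direction in which the jaws open and shut (so a half turn about z gives the same grasp; the last joint's range is limited). The gripper opens to 93 mm and grips with 3 to 60 N. Pads are 15 mm wide; open, the fingers measure 128 mm over their backs; the gripper's body (75 mm by 188 mm) begins 65 mm behind the grasp point.
Start: joints at [1.135, 0.615, -0.013, 1.423, 0.008, 1.103, -0.04], TCP at [258.389, -596.403, 218.64] pointing down, gripper open.
Joint ranges: [-3.12, 3.12], [-0.3, 2.06], [-1.34, 1.32], [0.26, 2.42], [-1.36, 4.5], [0.01, 1.98], [-2.84, 2.84]. Speed limits (rad/s): [2.79, 2.79, 3.14, 3.14, 3.14, 3.14, 3.14].

### API

Orientations are given as a unit quaternion [x, y, z, w].
In Python, from workcell import state, eyes, order gives the robot as it stands.
- The arm moves only by the tool servo_tool, never from a script. Its arguments are lists of equal length, an entry for each row: "slide": the shift along the world's x, y, z in mm, a list of three; "rotation": the turn, a rotation vector about the world's x, y, z in rad, a list of three. A call has 1 to 20 rows; each row is the pose to reach, as a shift and turn from the pose commanded when the call began; what a row does not reach only later rows make up. A row lasts 1/12 s, in which the tool goes at most 41.7 mm and 7.16 degrees, less where a joint would pass 70% of its speed; a pose out of reach is approached as far as the arm can. A call with a gripper value outside its range is refused whole. "hand" is the gripper command: -1 is fully open, 1 is shut, values between are in proportion, set as the call begins (left out, the last holds). The fingers move at their own pace and stop on an object; "force" is the grip in N (left out, the last holds). Time passes only in rows, so rows that repeat a pose let the fingers close. It gives the time, the measured TCP pose, the force and the opening at its end, in the units of the state.
- state(): the state, without advancing time (a new reading comes with each control period).
- eyes.camera(name): name is "scene" or "side" or "wrist"; returns the picture (400x640x3 uint8, blue, green, red); there is no depth.
- eyes.camera_info(name): a dict with "intrinsics" (3x3 intrinsics, pixels), "k1" (the pictures are not rectified: a ray, as slopes to the right and down, at radius r is drawn at 1 + k1 r^2 times it, then the intrinsics apply), "origin" and "rotation" of the camera in the world; the wrist camera has in their place "hand_eye" (4x4, takes a point from camera to tool coordinates, whose origin is the TCP and whose axes are the flange's). Camera axes: x right, y up, looking along -z (the intrinsics and any distortion apply to the point x, -y, -z); pixel columns grow to the right and rows downward; lengths in mm; the calibration is good to about 2 mm. A picture is of the moment at which its call begins: read the wrist's pose just before it. camera_info takes no time and is no camera call.
- order.close_job(): hands the job in, once; it reports no verdict.
The state is a dict: "time": time; "joint_pos": joint angles; "joint_vel": joint speeds; "joint_torque": joint torques, N m; "ee_pos": TCP position; "ee_rot": TCP orientation; "contact_force": force on the tool from outside, world axes, zero at the start; "ft_torque": the same for the moment, N m; "width": opening from 0.0 (shut) to 1.0 (fully open).
Only numpy, scipy, OpenCV 4.12 (cv2) and the standard library are available. Lean on these libraries where they do the work, as an engineer would, in place of code of your own. Each camera call takes 0.05 s, during which the arm holds its last target. There are 200 camera calls.

## Working session

There is one attempt and no reset: what is moved stays moved. The work goes in short steps, Python scripts to look and compute and a tool call to move; the robot and the scene stay as the last step left them, time stands still between calls to the robot, and variables do not carry over. Pictures are saved under pics/ and viewed, about 12 in all and at most 16, crops included, and the job is handed in when it is done.

Besides the shell and the picture viewer there is one more tool, called as name(argument=value, ...) on one line, values as JSON. servo_tool: Moves the arm, as the interface text tells. Its arguments: {"type":"object","properties":{"slide":{"type":"array"},"rotation":{"type":"array"},"hand":{"type":"number"},"force":{"type":"number"}},"required":["slide","rotation"]}

```bash
ls; mkdir -p pics
python3 - <<'E'
from workcell import state, eyes, order
import cv2,json
print(state())
for n in ("scene","side","wrist"):
    i=eyes.camera_info(n); print(n,{k:(v.tolist() if hasattr(v,'tolist') else v) for k,v in i.items()})
    cv2.imwrite(f"pics/{n}0.png",eyes.camera(n))
E
```

```text
pics
{'time': 0.0, 'joint_pos': array([ 1.13547346,  0.61591828, -0.0126174 ,  1.42488509,  0.00812584,
        1.10338855, -0.04045602]), 'joint_vel': array([-1.15452821e-03, -7.65732302e-04, -6.64438018e-04, -2.72092145e-04,
        1.38436373e-03, -9.42383560e-05,  1.82518766e-03]), 'joint_torque': array([-6.19758930e-05, -4.58929574e+01,  2.09389022e-01, -1.65738237e+01,
       -6.09741826e-02,  2.04674149e-02,  2.19333861e-04]), 'ee_pos': array([ 258.08372044, -595.7107086 ,  217.48636271]), 'ee_rot': array([ 9.79177507e-01,  2.03001938e-01, -2.87470907e-04, -1.24146248e-03]), 'contact_force': array([-0.44580589,  0.15223765,  0.35398421]), 'ft_torque': array([ 0.01383513, -0.04192441, -0.02007035]), 'width': 0.9961743518131335}
scene {'intrinsics': [[424.1243070468507, 0.0, 321.5948953143334], [0.0, 424.1243070468507, 202.30666442048562], [0.0, 0.0, 1.0]], 'k1': -0.09036204351627672, 'origin': [1162.1002799696682, -865.2919679027999, 895.562859949319], 'rotation': [0.4382728672073525, 0.1334849893575294, 0.2337913717679435, 0.8575781282034481]}
side {'intrinsics': [[365.60248979684184, 0.0, 314.2610880722871], [0.0, 365.60248979684184, 205.15954268674034], [0.0, 0.0, 1.0]], 'k1': -0.03168782355910678, 'origin': [111.81192016289512, 661.5167814824725, 722.8580851949814], 'rotation': [-0.15037189727414918, 0.4399638724906113, 0.8416185263473512, -0.27476961171525277]}
wrist {'intrinsics': [[312.0430907430161, 0.0, 316.97647262349756], [0.0, 312.0430907430161, 205.85710179468973], [0.0, 0.0, 1.0]], 'k1': -0.0423507552383828, 'hand_eye': [[0.0007497696446911204, 0.9542669802960013, 0.29895479284037174, 82.47052248908287], [0.9999996927103801, -0.0007839305924886881, -5.654149320652268e-06, -0.854838997254026], [0.00022896423988024413, 0.2989547052139769, -0.9542672748270262, -165.40656242042652], [0.0, 0.0, 0.0, 1.0]]}
```

View pics/scene0.png

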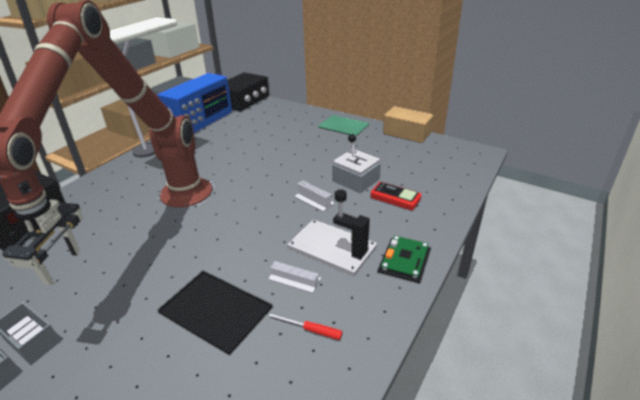

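View pics/side0.png

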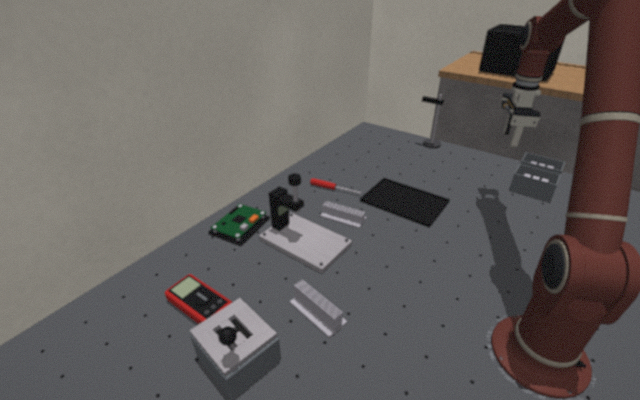

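Two heat sinks are visible: scene (295,277) between the tray and the gauge, and scene (315,195) between the gauge and the box. The lever stands near-left; the multimeter is at (395,194) and the screwdriver at (310,326).

```bash
cat > h.py <<'E'
from workcell import state, eyes, order
import cv2, numpy as np
from scipy.spatial.transform import Rotation as R
from scipy.optimize import least_squares
F=np.diag([1.,-1,-1])
def cam(name, st=None):
    i=eyes.camera_info(name); K=np.array(i['intrinsics']); d=np.array([i['k1'],0,0,0,0.])
    if name=='wrist':
        st=st or state(); H=np.array(i['hand_eye']); Rt=R.from_quat(st['ee_rot']).as_matrix()
        return K,d,Rt@H[:3,:3]@F, Rt@H[:3,3]+st['ee_pos']
    return K,d,R.from_quat(i['rotation']).as_matrix()@F,np.array(i['origin'])
def project(c,P):
    K,d,M,o=c; q=M.T
    return cv2.projectPoints(np.atleast_2d(np.array(P,float)),cv2.Rodrigues(q)[0],-q@o,K,d)[0][:,0]
def toplane(c,uv,z=0):
    K,d,M,o=c
    u=cv2.undistortPoints(np.array(uv,float).reshape(-1,1,2),K,d)[:,0]
    r=np.c_[u,np.ones(len(u))]@M.T
    return o+r*((np.array(z)-o[2])/r[:,2])[:,None]
def place(pose,P):
    x,y,a=pose; P=np.atleast_2d(np.array(P,float)); c,s=np.cos(a),np.sin(a)
    return np.c_[x+c*P[:,0]-s*P[:,1],y+s*P[:,0]+c*P[:,1],P[:,2]]
def fit(obs,x0):
    "obs: list of (cam, localpoints, pixels); returns x,y,yaw and rms px"
    f=lambda p:np.concatenate([(project(c,place(p,P))-np.array(uv,float)).ravel() for c,P,uv in obs])
    r=least_squares(f,x0,x_scale=[10,10,.1],loss='soft_l1'); return r.x,np.sqrt(np.mean(f(r.x)**2))
def snap(name,fn):
    st=state(); im=eyes.camera(name); cv2.imwrite('pics/'+fn,im); import pickle
    pickle.dump((cam(name,st)),open('pics/'+fn+'.cam','wb')); return im
def load(fn):
    import pickle; return cv2.imread('pics/'+fn),pickle.load(open('pics/'+fn+'.cam','rb'))
E
python3 - <<'E'
from h import *
s=cam('scene');d=cam('side')
np.set_printoptions(precision=0,suppress=True)
print('sinkA',toplane(s,[(295,277)],15),toplane(d,[(343,215)],15))
print('sinkB',toplane(s,[(315,196)],15),toplane(d,[(320,308)],15))
print('tray',toplane(s,[(160,309),(201,272),(272,308),(231,350)],14))
print('gauge',toplane(s,[(289,244),(310,221),(376,243),(350,271)],20),toplane(d,[(322,268),(351,241)],20))
print('box',toplane(s,[(333,163),(356,150),(380,158),(360,177)],92),toplane(d,[(193,333),(238,301),(279,342),(229,371)],92))
print('knobs',toplane(s,[(352,138)],155),toplane(d,[(228,335)],155),toplane(s,[(340,196)],224),toplane(d,[(294,179)],224))
print('meter',toplane(s,[(396,193)],38),'screw',toplane(s,[(270,316),(341,333)],10))
s=eyes.camera('scene');d=eyes.camera('side')
a=cv2.resize(s[135:305,255:425],None,fx=2.35*2/2,fy=2.35,interpolation=cv2.INTER_CUBIC)
b=cv2.resize(d[165:380,185:400],None,fx=1.85,fy=1.85,interpolation=cv2.INTER_CUBIC)
cv2.imwrite('pics/z0.png',np.hstack([a[:398,:398],b[:397,:397] if 0 else cv2.resize(b,(398,398))]) if a.shape[0]>=398 else np.hstack([cv2.resize(a,(398,398)),cv2.resize(b,(398,398))]))
E
```

```text
sinkA [[ 629. -174.   15.]] [[ 618. -168.   15.]]
sinkB [[462. 203.  15.]] [[456. 186.  15.]]
tray [[ 378. -461.   14.]
 [ 375. -297.   14.]
 [ 640. -300.   14.]
 [ 632. -459.   14.]]
gauge [[535. -68.  20.]
 [529.  63.  20.]
 [770.  71.  20.]
 [757. -78.  20.]] [[529.  76.  20.]
 [525. -66.  20.]]
box [[467. 328.  92.]
 [495. 460.  92.]
 [605. 447.  92.]
 [600. 289.  92.]] [[590. 443.  92.]
 [577. 329.  92.]
 [435. 354.  92.]
 [469. 456.  92.]]
knobs [[490. 433. 155.]] [[487. 429. 155.]] [[689. -17. 224.]] [[665.  15. 224.]]
meter [[724. 333.  38.]] screw [[ 649. -322.   10.]
 [ 837. -276.   10.]]
```

View pics/z0.png

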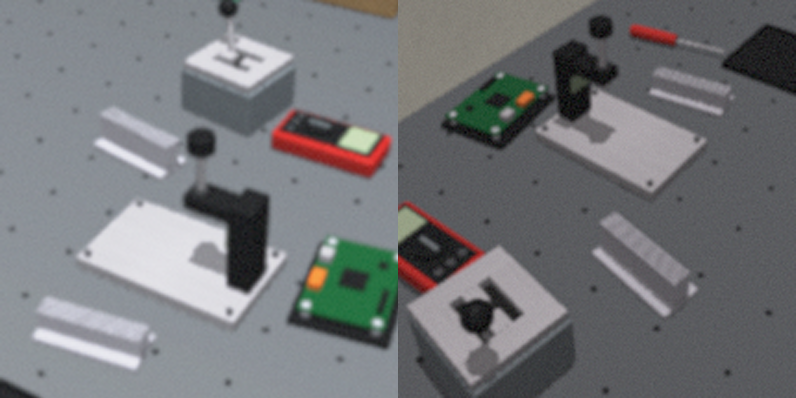

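The same two sinks show in both crops, with the lever at near left. Next I go to a central viewpoint for one wide wrist picture.

servo_tool(slide=[[300,610,110],[300,610,110],[300,610,110],[300,610,110],[300,610,110],[300,610,110],[300,610,110],[300,610,110],[300,610,110],[300,610,110],[300,610,110],[300,610,110],[300,610,110],[300,610,110],[300,610,110],[300,610,110],[300,610,110],[300,610,110],[300,610,110],[300,610,110]], rotation=[[0,0,2.73],[0,0,2.73],[0,0,2.73],[0,0,2.73],[0,0,2.73],[0,0,2.73],[0,0,2.73],[0,0,2.73],[0,0,2.73],[0,0,2.73],[0,0,2.73],[0,0,2.73],[0,0,2.73],[0,0,2.73],[0,0,2.73],[0,0,2.73],[0,0,2.73],[0,0,2.73],[0,0,2.73],[0,0,2.73]])

```text
time: 1.92
ee_pos: [558.4, 14.2, 328.5]
ee_rot: [0.112, 0.994, -0.0, -0.0]
contact_force: [-0.2, -0.9, -0.2]
width: 0.997
```

servo_tool(slide=[[0,0,0],[0,0,0],[0,0,0],[0,0,0],[0,0,0]], rotation=[[0,0,0.12],[0,0,0.224],[0,0,0.224],[0,0,0.224],[0,0,0.224]])

```text
time: 2.33
ee_pos: [558.3, 13.5, 328.6]
ee_rot: [0.006, 1.0, -0.0, -0.0]
contact_force: [-0.3, 0.2, 0.3]
width: 1.001
```

Run:
```python
from h import *
im=snap('wrist','w1.png'); st=state(); print(st['ee_pos'],st['ee_rot'],st['time'],st['joint_pos'].round(2))
cv2.imwrite('pics/w1b.png',cv2.resize(im,(800,500),interpolation=cv2.INTER_CUBIC))
```

```text
[558.34051636  13.52546738 328.64364168] [ 5.35477462e-03  9.99985653e-01 -1.41749817e-04 -2.19557604e-05] 2.3833 [ 0.45  0.48 -0.83  1.5   0.36  1.32  1.15]
```

View pics/w1b.png

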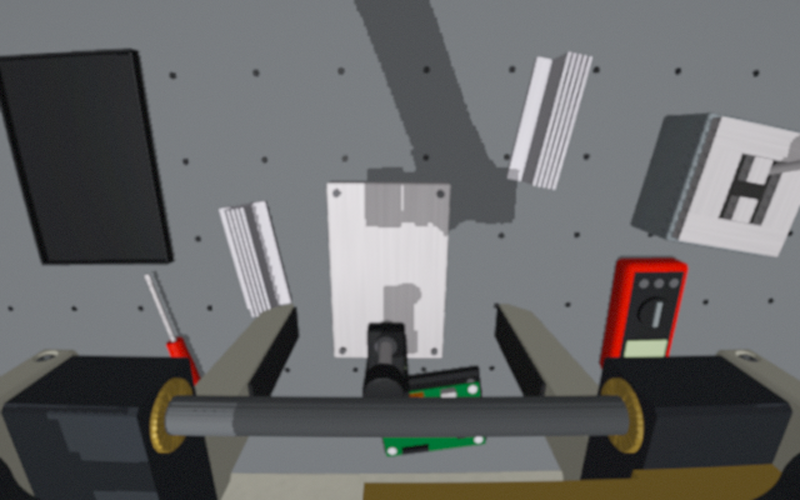

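The picture shows sink A at (255,258), sink B at (550,120), the gauge base with corners (328,184)–(442,357), the tray at top left and the box at right. There is no third sink.

Run:
```python
from h import *
np.set_printoptions(precision=2,suppress=True)
_,w=load('w1.png'); s=cam('scene'); d=cam('side'); k=lambda L:np.array(L,float)/1.25
Z=lambda L:np.array(L,float)*170/398+[255,135]
Y=lambda L:(np.array(L,float)-[398,0])*215/398+[185,165]
g=[(-150,-75,20),(-150,75,20),(90,-75,20),(90,75,20)]
print('gauge w',fit([(w,g,k([(328,184),(450,184),(335,357),(442,357)]))],[675,0,0]))
print('gauge s',fit([(s,g,Z([(78,257),(134,202),(234,325),(287,257)]))],[675,0,0]))
print('gauge d',fit([(d,[g[0],g[1]],Y([(706,138),(652,193)]))],[675,0,0]))
t=[(-130,90,14),(130,90,14),(130,-90,14),(-130,-90,14)]
print('tray w',fit([(w,t,k([(137,50),(173,262),(43,263),(0,58)]))],[500,-380,0]))
print('tray s',fit([(s,t,[(201,272),(272,308),(231,350),(160,309)])],[500,-380,0]))
b=[(-70,-65,92),(-70,65,92),(70,65,92),(70,-65,92)]
print('box w',fit([(w,[b[0],b[2],b[3]],k([(712,114),(780,256),(677,240)]))],[530,390,0]))
print('box s',fit([(s,b,Z([(183,62),(235,36),(294,68),(247,97)]))],[530,390,0]))
print('box d',fit([(d,b,Y([(568,318),(476,383),(410,313),(498,247)]))],[530,390,0]))
for h in (30,38,46,54):
    A=[(-70,30,8),(70,30,8),(-70,-13,h),(70,-13,h),(-70,13,h)]
    print(h,'A',fit([(w,A,k([(265,201),(291,304),(219,209),(254,316),(247,204)]))],[620,-170,0.2]))
    B=[(-70,-30,8),(70,-30,8),(-70,13,h),(70,13,h),(-70,-13,h),(70,-13,h)]
    print(h,'B',fit([(w,B,k([(538,57),(508,178),(592,56),(555,189),(568,52),(535,186)]))],[460,190,-.2]))
```

```text
gauge w (array([677.38,   2.52,  -0.02]), np.float64(0.8106191501473134))
gauge s (array([685.95,  -5.76,  -0.01]), np.float64(0.7787387722774124))
gauge d (array([676.47,   4.92,   0.01]), np.float64(0.18435572424679564))
tray w (array([ 500.58, -369.92,   -0.01]), np.float64(2.454691041967066))
tray s (array([ 501.25, -374.6 ,    0.02]), np.float64(2.6696154337704403))
box w (array([525.81, 389.26,  -0.09]), np.float64(2.410740374949788))
box s (array([546.84, 374.32,  -0.26]), np.float64(1.154186096133316))
box d (array([520.03, 395.67,  -0.14]), np.float64(3.4038108095987285))
30 A (array([ 622.45, -170.93,    0.14]), np.float64(1.7820554862403115))
30 B (array([460.22, 202.55,  -0.18]), np.float64(2.878970307604935))
38 A (array([ 621.3 , -169.84,    0.14]), np.float64(1.5618476450103627))
38 B (array([460.18, 199.4 ,  -0.18]), np.float64(1.880301765369546))
46 A (array([ 619.29, -168.91,    0.14]), np.float64(2.0023115850738424))
46 B (array([460.33, 196.38,  -0.18]), np.float64(0.9540560159663573))
54 A (array([ 617.98, -167.21,    0.13]), np.float64(2.5821442680341384))
54 B (array([460.65, 193.95,  -0.18]), np.float64(0.47278217621780827))
```

servo_tool(slide=[[-20,375,-40],[-20,375,-40],[-20,375,-40],[-20,375,-40],[-20,375,-40],[-20,375,-40],[-20,375,-40],[-20,375,-40],[-20,375,-40],[-20,375,-40],[-20,375,-40],[-20,375,-40],[-20,375,-40]], rotation=[[0,0,0],[0,0,0],[0,0,0],[0,0,0],[0,0,0],[0,0,0],[0,0,0],[0,0,0],[0,0,0],[0,0,0],[0,0,0],[0,0,0],[0,0,0]])

```text
time: 3.47
ee_pos: [539.7, 386.6, 288.8]
ee_rot: [0.006, 1.0, -0.001, 0.001]
contact_force: [-0.8, -0.5, 0.4]
width: 1.001
```

Run:
```python
from h import *
im=snap('wrist','w2.png'); st=state(); print(st['ee_pos'],st['ee_rot'],st['joint_pos'].round(2))
cv2.imwrite('pics/w2b.png',cv2.resize(im,(800,500),interpolation=cv2.INTER_CUBIC))
```

```text
[539.87877866 386.30609221 289.00224599] [ 6.37304504e-03  9.99979247e-01 -6.37804470e-04  6.95208611e-04] [-0.28  0.68 -0.76  1.25  0.46  1.38  0.55]
```

View pics/w2b.png

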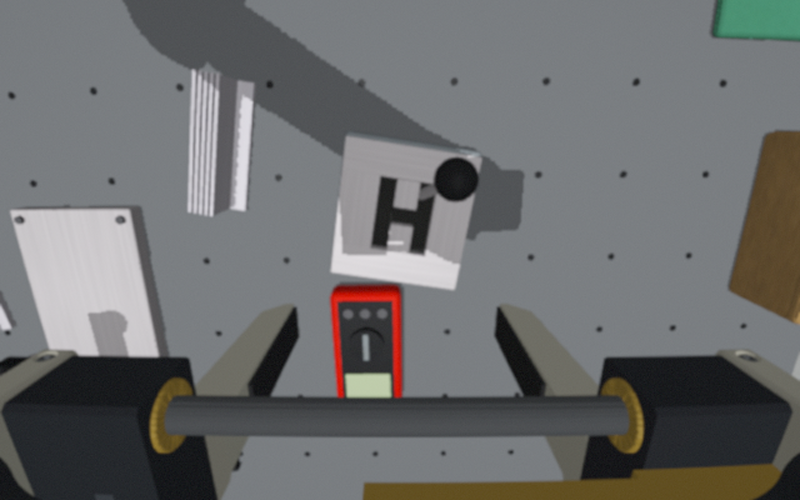

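The box is clear, with top corners (347,136), (481,154), (455,290) and (331,271). The knob is at (456,179), and there is no third sink beyond the box.

Run:
```python
from h import *
np.set_printoptions(precision=2,suppress=True)
_,w=load('w2.png'); k=lambda L:np.array(L,float)/1.25
_,w1=load('w1.png')
b=[(-70,-65,92),(-70,65,92),(70,65,92),(70,-65,92)]
p,e=fit([(w,b,k([(347,136),(481,154),(455,290),(331,271)]))],[530,390,0]); print('box',p,e)
def knob(f,s): return (155*np.sin(f),155*np.cos(f)*np.sin(s),12+155*np.cos(f)*np.cos(s))
q,e=fit([(w,b+[knob(-.34,.24)]*2,k([(347,136),(481,154),(455,290),(331,271),(456,179),(456,179)]))],[530,390,0]); print('box+knob',q,e)
for n,f,s in [('stby',-.34,.24),('n+',0,.24),('n0',0,0),('n-',0,-.24),('far',.34,-.24)]: print(n,place(q,knob(f,s)))
print('knob ray',toplane(w,k([(456,179)]),154))
for h in (38,46,54):
    B=[(-70,-13,h),(70,-13,h),(-70,30,8),(70,30,8),(-70,13,h),(70,13,h)]
    B1=[(-70,-30,8),(70,-30,8),(-70,13,h),(70,13,h),(-70,-13,h),(70,-13,h)]
    print(h,fit([(w,B,k([(190,72),(188,213),(254,83),(245,211),(219,73),(213,216)])),(w1,B1,k([(538,57),(508,178),(592,56),(555,189),(568,52),(535,186)]))],[460,195,-.18]))
```

```text
box [528.11 394.45  -0.18] 3.772321744835304
box+knob [532.12 391.3   -0.14] 3.62761024442797
stby [[485.86 433.   153.94]]
n+ [[537.33 427.78 162.56]]
n0 [[532.12 391.3  167.  ]]
n- [[526.91 354.83 162.56]]
far [[578.38 349.61 153.94]]
knob ray [[486.74 432.79 154.  ]]
38 (array([460.85, 194.01,  -0.18]), np.float64(3.5011364652641452))
46 (array([460.93, 193.94,  -0.18]), np.float64(1.9587710827394296))
54 (array([461.05, 193.69,  -0.18]), np.float64(0.7075749021477115))
```

Run:
```python
from h import *
np.set_printoptions(precision=2,suppress=True)
im,w=load('w2.png'); k=lambda L:np.array(L,float)/1.25
def knob(f,s): return (155*np.sin(f),155*np.cos(f)*np.sin(s),12+155*np.cos(f)*np.cos(s))
for i in (0,3,5,7):
    a,c=70-i,65-i
    b=[(-a,-c,92),(-a,c,92),(a,c,92),(a,-c,92)]
    print(i,fit([(w,b,k([(347,136),(481,154),(455,290),(331,271)]))],[530,390,-.15]),fit([(w,b+[knob(-.34,.24)]*2,k([(347,136),(481,154),(455,290),(331,271),(456,179),(456,179)]))],[530,390,-.15]))
c=im[95:245,250:400]; cv2.imwrite('pics/box.png',cv2.resize(c,(600,600),interpolation=cv2.INTER_CUBIC))
```

```text
0 (array([528.11, 394.45,  -0.18]), np.float64(3.772325486148442)) (array([532.12, 391.3 ,  -0.14]), np.float64(3.627610502952095))
3 (array([527.56, 393.58,  -0.16]), np.float64(1.2666002016900004)) (array([529.67, 392.37,  -0.15]), np.float64(2.18365148501336))
5 (array([527.08, 393.78,  -0.15]), np.float64(1.1889826274582107)) (array([528.91, 391.72,  -0.17]), np.float64(2.2329494729258257))
7 (array([525.95, 393.88,  -0.14]), np.float64(2.7630824135165954)) (array([529.97, 390.15,  -0.18]), np.float64(3.301945560399728))
```

View pics/box.png

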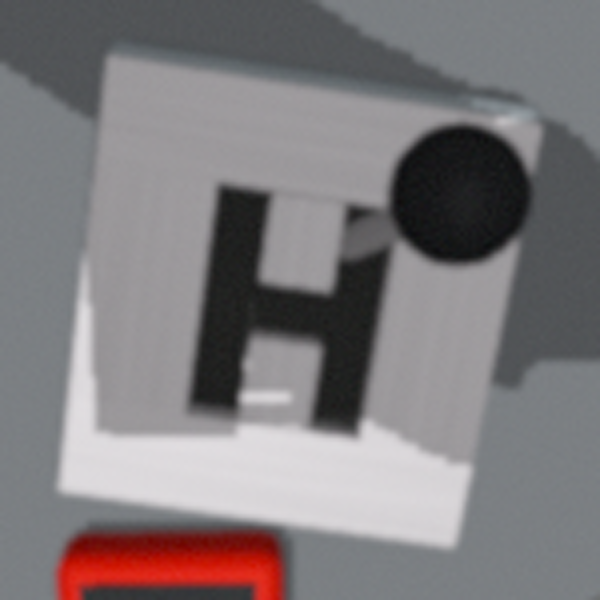

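Run:
```python
from h import *
np.set_printoptions(precision=2,suppress=True)
im,w=load('w2.png'); k=lambda L:np.array(L,float)/4+[250,95]
def knob(f,s): return (155*np.sin(f),155*np.cos(f)*np.sin(s),12+155*np.cos(f)*np.cos(s))
a,c=66,61
b=[(-a,-c,92),(-a,c,92),(a,c,92),(a,-c,92)]
P=k([(107,55),(540,125),(455,548),(58,492)])
print(fit([(w,b,P)],[530,390,-.15]))
p,e=fit([(w,b+[(0,0,92),knob(-.34,.24)],np.r_[P,k([(290,315),(460,195)])])],[530,390,-.15]);print(p,e)
print('slotcentre',toplane(w,k([(290,315)]),92),'knob',toplane(w,k([(460,195)]),154))
print('slot dir', toplane(w,k([(245,186),(213,410),(370,210),(338,435)]),92))
for q in (p,):
  for n,f,s in [('stby',-.34,.24),('-.17',-.17,.24),('n+',0,.24),('n0',0,0),('n-',0,-.24),('.17',.17,-.24),('far',.34,-.24)]: print(n,place(q,knob(f,s)))
```

```text
(array([528.71, 393.05,  -0.16]), np.float64(0.8066798522924258))
[529.11 392.66  -0.16] 1.5229287316838633
slotcentre [[528.36 393.25  92.  ]] knob [[487.25 433.   154.  ]]
slot dir [[490.72 380.62  92.  ]
 [557.18 369.86  92.  ]
 [497.93 416.45  92.  ]
 [565.47 407.57  92.  ]]
stby [[483.75 435.34 153.94]]
-.17 [[509.13 432.76 160.39]]
n+ [[535.09 429.02 162.56]]
n0 [[529.11 392.66 167.  ]]
n- [[523.12 356.31 162.56]]
.17 [[549.08 352.57 160.39]]
far [[574.46 349.99 153.94]]
```

servo_tool(slide=[[-40,40,-20],[-53,46,-50],[-53,46,-80],[-53,46,-110],[-53,46,-140],[-53,46,-154],[-53,46,-154],[-53,46,-154]], rotation=[[0,0,-0.12],[0,0,-0.16],[0,0,-0.16],[0,0,-0.16],[0,0,-0.16],[0,0,-0.16],[0,0,-0.16],[0,0,-0.16]])

```text
time: 4.18
ee_pos: [486.6, 433.0, 134.8]
ee_rot: [0.086, 0.996, -0.0, 0.0]
contact_force: [-0.3, -0.9, 0.8]
width: 0.998
```

servo_tool(slide=[[0,0,0],[0,0,0],[0,0,0],[0,0,0],[0,0,0],[0,0,0],[0,0,0],[0,0,0]], rotation=[[0,0,0],[0,0,0],[0,0,0],[0,0,0],[0,0,0],[0,0,0],[0,0,0],[0,0,0]], hand=1, force=10)

```text
time: 4.85
ee_pos: [485.4, 434.6, 134.7]
ee_rot: [0.084, 0.996, -0.0, -0.0]
contact_force: [1.1, -0.2, 0.2]
width: 0.474
```

servo_tool(slide=[[0,0,0],[0,0,0],[0,0,0],[0,0,0],[0,0,0]], rotation=[[0,0,0],[0,0,0],[0,0,0],[0,0,0],[0,0,0]])

```text
time: 5.27
ee_pos: [485.4, 434.3, 134.5]
ee_rot: [0.084, 0.996, -0.0, -0.0]
contact_force: [-0.6, -0.5, -0.3]
width: 0.353
```

servo_tool(slide=[[13,-1,3],[26,-2,6.5],[38,-3,8.5],[49,-4,9],[49,-4,9],[49,-4,9]], rotation=[[0,0,0],[0,0,0],[0,0,0],[0,0,0],[0,0,0],[0,0,0]])

```text
time: 5.77
ee_pos: [534.6, 429.0, 142.2]
ee_rot: [0.085, 0.996, -0.002, -0.0]
contact_force: [0.1, -1.6, -4.3]
width: 0.357
```

Run:
```python
from h import *
im=snap('wrist','w3.png'); st=state(); print(st['ee_pos'],st['contact_force'],st['width'])
cv2.imwrite('pics/w3b.png',cv2.resize(im,(800,500),interpolation=cv2.INTER_CUBIC))
```

```text
[534.01730012 429.11599492 142.26260689] [ 0.85203645 -2.11050322 -5.53327177] 0.3597242790559292
```

View pics/w3b.png

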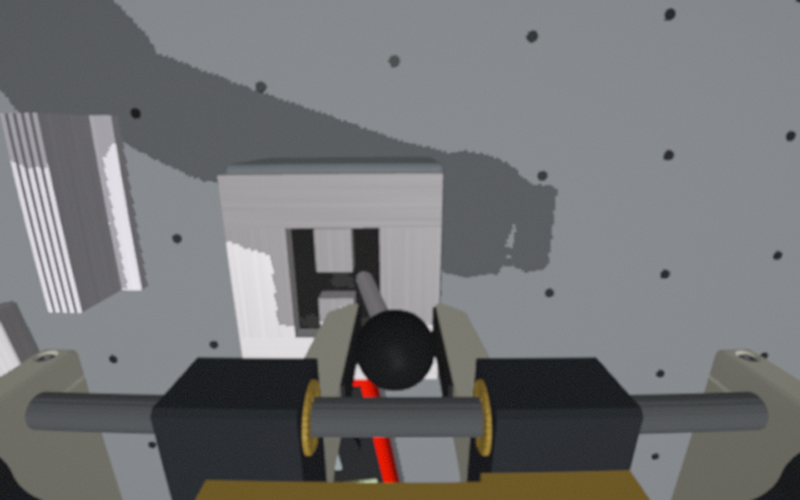

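The lever's shaft passes at (367,280), level with the cross slot, so it is in neutral. Now I cross, then go far.

servo_tool(slide=[[-2,-12,1],[-4,-24,2],[-6,-37,3],[-8,-50,2],[-10,-62,1],[-12,-74,-1],[-12,-74,-1],[-12,-74,-1]], rotation=[[0,0,0],[0,0,0],[0,0,0],[0,0,0],[0,0,0],[0,0,0],[0,0,0],[0,0,0]])

```text
time: 6.48
ee_pos: [522.2, 357.6, 144.8]
ee_rot: [0.084, 0.996, 0.001, 0.001]
contact_force: [-1.8, -2.6, 6.7]
width: 0.355
```

servo_tool(slide=[[13,-1.5,-0.5],[26,-3.5,-2],[38,-4.5,-5],[50,-6,-8],[55,-7,-9],[55,-7,-9],[55,-7,-9]], rotation=[[0,0,0],[0,0,0],[0,0,0],[0,0,0],[0,0,0],[0,0,0],[0,0,0]])

```text
time: 7.07
ee_pos: [576.6, 351.1, 134.4]
ee_rot: [0.084, 0.996, 0.001, -0.0]
contact_force: [-1.1, -0.5, 4.6]
width: 0.358
```

Run:
```python
from h import *
im=snap('wrist','w4.png'); st=state(); print(st['ee_pos'],st['contact_force'],st['width'])
cv2.imwrite('pics/w4b.png',cv2.resize(im[120:320,100:420],(640,400),interpolation=cv2.INTER_CUBIC))
```

```text
[576.58163868 350.92496275 134.41604432] [-0.49357317  0.26425211  3.0738342 ] 0.35657380689163687
```

View pics/w4b.png

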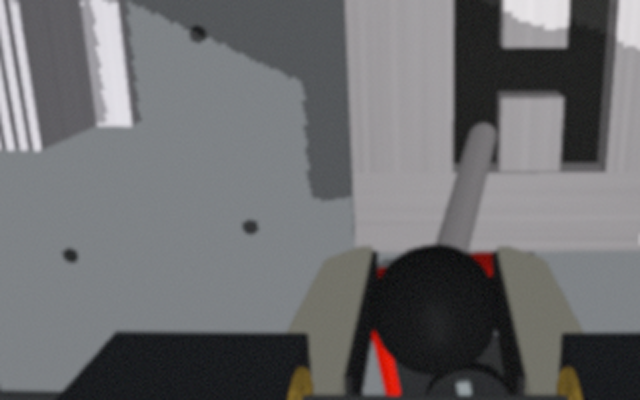

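The lever is in the far-right slot, close to its end. I push a bit further to seat it.

servo_tool(slide=[[3,-0.5,-1],[6,-1,-2],[8,-1,-2],[8,-1,-2],[8,-1,-2]], rotation=[[0,0,0],[0,0,0],[0,0,0],[0,0,0],[0,0,0]])

```text
time: 7.53
ee_pos: [581.9, 350.2, 132.2]
ee_rot: [0.083, 0.997, 0.0, -0.003]
contact_force: [-6.3, 0.1, 5.3]
width: 0.358
```

servo_tool(slide=[[-3,0,0],[-3,0,0],[-3,0,0],[-3,0,0],[-3,0,30],[-3,0,70],[-3,0,110],[-3,-30,140],[-3,-70,140],[-3,-110,140],[-3,-150,140],[-3,-190,140],[-3,-230,140],[-3,-270,140],[-3,-310,140],[-3,-350,140],[-3,-390,140],[-3,-430,140],[-3,-470,140],[-3,-510,140]], rotation=[[0,0,0],[0,0,0],[0,0,0],[0,0,0],[0,0,0],[0,0,0],[0,0,0],[0,0,0.05],[0,0,0.1],[0,0,0.15],[0,0,0.2],[0,0,0.25],[0,0,0.3],[0,0,0.3],[0,0,0.3],[0,0,0.3],[0,0,0.3],[0,0,0.3],[0,0,0.3],[0,0,0.3]], hand=-1)

```text
time: 9.2
ee_pos: [582.1, -164.2, 271.5]
ee_rot: [-0.065, 0.998, -0.0, 0.0]
contact_force: [-0.3, -0.3, 0.2]
width: 0.996
```

servo_tool(slide=[[0,-2,0],[0,-5,0],[0,-5,0]], rotation=[[0,0,0],[0,0,0],[0,0,0]])

```text
time: 9.45
ee_pos: [582.3, -167.0, 271.3]
ee_rot: [-0.065, 0.998, 0.0, -0.0]
contact_force: [0.7, 1.2, 0.5]
width: 1.002
```

Run:
```python
from h import *
im=snap('wrist','w5.png'); st=state(); print(st['ee_pos'],st['ee_rot'],st['contact_force'],st['width'])
cv2.imwrite('pics/w5b.png',cv2.resize(im,(800,500),interpolation=cv2.INTER_CUBIC))
```

```text
[ 582.49021524 -165.34806314  271.64778887] [-6.61820032e-02  9.97807467e-01  4.30021161e-04  1.30609966e-04] [-0.21294152  0.57548932 -0.53758497] 0.9956271106611975
```

View pics/w5b.png

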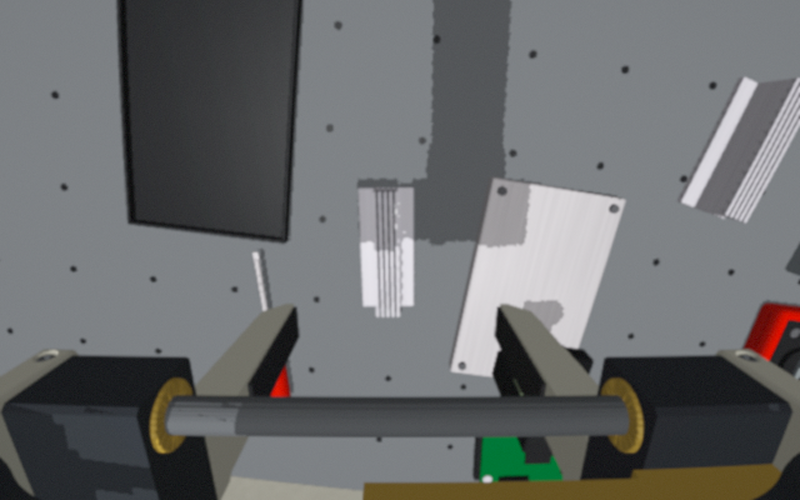

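Sink A is seen from straight above: flange corners (358,185), (413,186), (413,305), (363,307), fin end (376..399,317). The gauge corners (493,178) and (625,198) and the tray's far edge (129,222)–(287,241) also show.

Run:
```python
from h import *
np.set_printoptions(precision=2,suppress=True)
_,w=load('w5.png'); _,w1=load('w1.png'); k=lambda L:np.array(L,float)/1.25
for h in (30,38,46):
    A=[(-70,-30,8),(70,-30,8),(70,30,8),(-70,30,8),(70,-13,h),(70,13,h)]
    print(h,fit([(w,A,k([(358,185),(363,307),(413,305),(413,186),(376,317),(399,317)]))],[620,-170,.14]))
g=[(-150,-75,20),(-150,75,20),(90,-75,20)]
g1=[(-150,-75,20),(-150,75,20),(90,-75,20),(90,75,20)]
print('g',fit([(w,g,k([(493,178),(625,198),(451,370)]))],[677,2,-.02]))
print('g both',fit([(w,g,k([(493,178),(625,198),(451,370)])),(w1,g1,k([(328,184),(450,184),(335,357),(442,357)]))],[677,2,-.02]))
print('spindle in w1: knob (385,395)?',toplane(w1,k([(386,345)]),224))
t=[(-130,90,14),(130,90,14),(130,-90,14),(-130,-90,14)]
print('tray',fit([(w,t[1:3],k([(287,241),(129,222)]))],[500,-370,0]),fit([(w,t[1:3],k([(287,241),(129,222)])),(w1,t,k([(137,50),(173,262),(43,263),(0,58)]))],[500,-370,0]))
```

```text
30 (array([ 622.73, -171.88,    0.14]), np.float64(1.3994454502458782))
38 (array([ 621.95, -171.92,    0.14]), np.float64(0.8018533282845175))
46 (array([ 620.2 , -172.06,    0.14]), np.float64(0.8591742889851344))
g (array([676.46,   1.81,  -0.01]), np.float64(0.9756026818397368))
g both (array([676.87,   2.13,  -0.01]), np.float64(0.968392510978426))
spindle in w1: knob (385,395)? [[629.21   5.13 224.  ]]
tray (array([ 495.97, -374.95,    0.01]), np.float64(0.07492256105081384)) (array([ 498.37, -370.75,   -0.02]), np.float64(2.435801255486325))
```

servo_tool(slide=[[25,-7,-35],[25,-7,-75],[25,-7,-115],[25,-7,-155],[25,-7,-195],[25,-7,-230],[25,-7,-250],[25,-7,-259],[25,-7,-259],[25,-7,-259]], rotation=[[0,0,0.01],[0,0,0.01],[0,0,0.01],[0,0,0.01],[0,0,0.01],[0,0,0.01],[0,0,0.01],[0,0,0.01],[0,0,0.01],[0,0,0.01]])

```text
time: 10.33
ee_pos: [608.6, -171.9, 13.8]
ee_rot: [-0.072, 0.997, 0.0, 0.001]
contact_force: [-0.6, -0.1, -0.6]
width: 1.001
```

servo_tool(slide=[[0,0,0],[0,0,0],[0,0,0],[0,0,0],[0,0,0],[0,0,0],[0,0,0],[0,0,0],[0,0,0],[0,0,0],[0,0,0],[0,0,0],[0,0,0],[0,0,0],[0,0,0],[0,0,0]], rotation=[[0,0,0],[0,0,0],[0,0,0],[0,0,0],[0,0,0],[0,0,0],[0,0,0],[0,0,0],[0,0,0],[0,0,0],[0,0,0],[0,0,0],[0,0,0],[0,0,0],[0,0,0],[0,0,0]], hand=1, force=25)

```text
time: 11.67
ee_pos: [607.3, -173.6, 12.6]
ee_rot: [-0.07, 0.998, -0.0, -0.0]
contact_force: [0.1, 0.1, -0.6]
width: 0.279
```

servo_tool(slide=[[0,0,20],[0,0,45],[0,20,45],[1,50,45],[2,80,45],[3,110,45],[4,140,45],[5,165,45],[5,175.5,45],[5,175.5,45],[5,175.5,35],[5,175.5,27],[5,175.5,22],[5,175.5,20.5],[5,175.5,20],[5,175.5,20]], rotation=[[0,0,0],[0,0,0],[0,0,-0.05],[0,0,-0.1],[0,0,-0.15],[0,0,-0.15],[0,0,-0.15],[0,0,-0.15],[0,0,-0.15],[0,0,-0.15],[0,0,-0.15],[0,0,-0.15],[0,0,-0.15],[0,0,-0.15],[0,0,-0.15],[0,0,-0.15]])

```text
time: 13.0
ee_pos: [611.7, -1.5, 32.3]
ee_rot: [0.006, 1.0, -0.002, -0.001]
contact_force: [-1.2, -2.4, 2.5]
width: 0.274
```

servo_tool(slide=[[0,0,3],[0,3,3],[0,3,3],[0,3,0],[0,3,-0.5],[0,3,-0.5]], rotation=[[0,0,0],[0,0,0],[0,0,0],[0,0,0],[0,0,0],[0,0,0]])

```text
time: 13.5
ee_pos: [612.7, 5.7, 32.3]
ee_rot: [0.004, 1.0, 0.0, 0.0]
contact_force: [0.6, 1.1, 0.6]
width: 0.277
```

servo_tool(slide=[[0,0,0],[0,0,0],[0,0,0],[0,0,0],[0,0,0],[0,0,0],[0,0,0],[0,0,0]], rotation=[[0,0,0],[0,0,0],[0,0,0],[0,0,0],[0,0,0],[0,0,0],[0,0,0],[0,0,0]], hand=-0.2)

```text
time: 14.17
ee_pos: [612.4, 5.1, 32.1]
ee_rot: [0.004, 1.0, -0.0, -0.0]
contact_force: [-0.6, 0.1, -1.1]
width: 0.6
```

servo_tool(slide=[[0,0,30],[-5,0,70],[-15,0,110],[-25,0,150],[-25,0,190],[-25,0,225],[10,-3,225],[45,-3,225],[64.5,-3,222],[64.5,-3,215],[64.5,-3,208],[64.5,-3,208],[64.5,-3,208],[64.5,-3,208]], rotation=[[0,0,0],[0,0,0],[0,0,0],[0,0,0],[0,0,0],[0,0,0],[0,0,0],[0,0,0],[0,0,0],[0,0,0],[0,0,0],[0,0,0],[0,0,0],[0,0,0]], hand=1)

```text
time: 15.33
ee_pos: [676.0, 2.2, 240.6]
ee_rot: [0.004, 1.0, -0.0, -0.0]
contact_force: [0.3, 0.5, -0.2]
width: 0.01
```

servo_tool(slide=[[0,0,-8],[0,0,-16],[0,0,-24],[0,0,-32],[0,0,-40],[0,0,-47],[0,0,-53],[0,0,-57],[0,0,-60],[0,0,-62],[0,0,-62]], rotation=[[0,0,0],[0,0,0],[0,0,0],[0,0,0],[0,0,0],[0,0,0],[0,0,0],[0,0,0],[0,0,0],[0,0,0],[0,0,0]])

```text
time: 16.25
ee_pos: [676.9, 2.2, 178.0]
ee_rot: [0.004, 1.0, 0.0, -0.0]
contact_force: [-0.7, -0.2, 5.3]
width: 0.004
```

servo_tool(slide=[[0,0,-1],[0,0,-2],[0,0,-3],[0,0,-4],[0,0,-5],[0,0,-5]], rotation=[[0,0,0],[0,0,0],[0,0,0],[0,0,0],[0,0,0],[0,0,0]])

```text
time: 16.75
ee_pos: [677.0, 2.2, 176.4]
ee_rot: [0.005, 1.0, -0.0, 0.001]
contact_force: [-5.0, -1.3, 15.5]
width: 0.005
```

The slide stopped at z 176, so sink A is 38 mm high (sink_2). I hold for more than a second.

servo_tool(slide=[[0,0,0],[0,0,0],[0,0,0],[0,0,0],[0,0,0],[0,0,0],[0,0,0],[0,0,0],[0,0,0],[0,0,0],[0,0,0],[0,0,0],[0,0,0],[0,0,0],[0,0,0],[0,0,0]], rotation=[[0,0,0],[0,0,0],[0,0,0],[0,0,0],[0,0,0],[0,0,0],[0,0,0],[0,0,0],[0,0,0],[0,0,0],[0,0,0],[0,0,0],[0,0,0],[0,0,0],[0,0,0],[0,0,0]])

```text
time: 18.08
ee_pos: [677.0, 2.2, 176.3]
ee_rot: [0.005, 1.0, -0.0, 0.001]
contact_force: [-4.2, -1.0, 14.8]
width: 0.003
```

servo_tool(slide=[[0,0,5],[0,0,13],[0,0,21],[0,0,29],[0,0,37],[0,0,45],[0,0,55],[0,0,67],[-30,0,80],[-70,0,90],[-80,0,90],[-80,0,90],[-80,0,90]], rotation=[[0,0,0],[0,0,0],[0,0,0],[0,0,0],[0,0,0],[0,0,0],[0,0,0],[0,0,0],[0,0,0],[0,0,0],[0,0,0],[0,0,0],[0,0,0]])

```text
time: 19.17
ee_pos: [597.0, 1.3, 263.7]
ee_rot: [0.005, 1.0, -0.001, 0.0]
contact_force: [0.7, -0.3, -0.4]
width: 0.003
```

Run:
```python
from h import *
im=snap('wrist','w6.png'); st=state(); print(st['ee_pos'],st['ee_rot'],st['contact_force'],st['width'])
cv2.imwrite('pics/w6b.png',cv2.resize(im,(800,500),interpolation=cv2.INTER_CUBIC))
```

```text
[597.58532467   1.31576891 263.21054384] [ 4.91531120e-03  9.99987832e-01 -3.38957601e-04  2.46335637e-04] [-0.89144256 -0.21517405  0.33575652] 0.006913805574708507
```

View pics/w6b.png

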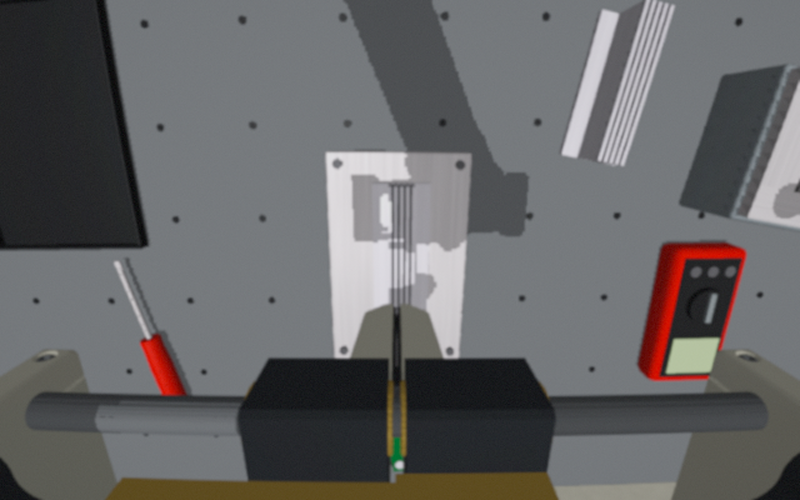

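Sink A lies flat under the foot, which has risen. Sink B is unmoved. I pick A up again for the tray.

servo_tool(slide=[[0,2,-20],[6,3,-45],[12,3,-70],[14,3,-95],[14,3,-120],[14,3,-145],[14,3,-165],[14,3,-180],[14,3,-195],[14,3,-210],[14,3,-222],[14,3,-230],[14,3,-230],[14,3,-230]], rotation=[[0,0,0],[0,0,0],[0,0,0],[0,0,0],[0,0,0],[0,0,0],[0,0,0],[0,0,0],[0,0,0],[0,0,0],[0,0,0],[0,0,0],[0,0,0],[0,0,0]], hand=-0.3)

```text
time: 20.38
ee_pos: [611.2, 5.2, 32.7]
ee_rot: [0.004, 1.0, 0.0, -0.0]
contact_force: [-0.1, -1.0, 0.8]
width: 0.65
```

servo_tool(slide=[[0,0,0],[0,0,0],[0,0,0],[0,0,0],[0,0,0],[0,0,0],[0,0,0],[0,0,0],[0,0,0],[0,0,0]], rotation=[[0,0,0],[0,0,0],[0,0,0],[0,0,0],[0,0,0],[0,0,0],[0,0,0],[0,0,0],[0,0,0],[0,0,0]], hand=1)

```text
time: 21.22
ee_pos: [611.0, 5.2, 33.5]
ee_rot: [0.004, 1.0, -0.0, 0.0]
contact_force: [-0.2, 0.2, 2.7]
width: 0.279
```

servo_tool(slide=[[0,0,15],[0,0,33],[-25,0,34],[-55,0,35],[-85,0,40],[-115,0,45],[-129,-25,45],[-129,-60,45],[-129,-95,45],[-129,-130,45],[-129,-165,45],[-129,-200,45],[-129,-235,45],[-129,-270,45],[-129,-305,45],[-129,-340,45],[-129,-375,45],[-129,-405,45],[-129,-423,45],[-129,-423,45]], rotation=[[0,0,0],[0,0,0],[0,0,0],[0,0,0],[0,0,0],[0,0,0],[0,0,0],[0,0,0],[0,0,0],[0,0,0],[0,0,0],[0,0,0],[0,0,0],[0,0,0],[0,0,0],[0,0,0],[0,0,0],[0,0,0],[0,0,0],[0,0,0]])

```text
time: 22.88
ee_pos: [479.0, -424.7, 76.3]
ee_rot: [0.009, 1.0, -0.002, -0.001]
contact_force: [-0.8, -1.2, -2.2]
width: 0.282
```

Run:
```python
from h import *
im=snap('wrist','w7.png'); st=state(); print(st['ee_pos'],st['ee_rot'],st['contact_force'],st['width'],st['joint_pos'].round(2))
cv2.imwrite('pics/w7b.png',cv2.resize(im,(800,500),interpolation=cv2.INTER_CUBIC))
```

```text
[ 479.83685439 -420.86617591   76.49424558] [ 7.24657311e-03  9.99973096e-01 -1.02451175e-04 -1.13330792e-03] [ 0.23970996  1.26988548 -2.33473394] 0.27828914385934767 [ 1.08  0.86 -0.73  1.59  0.66  0.96  1.69]
```

View pics/w7b.png

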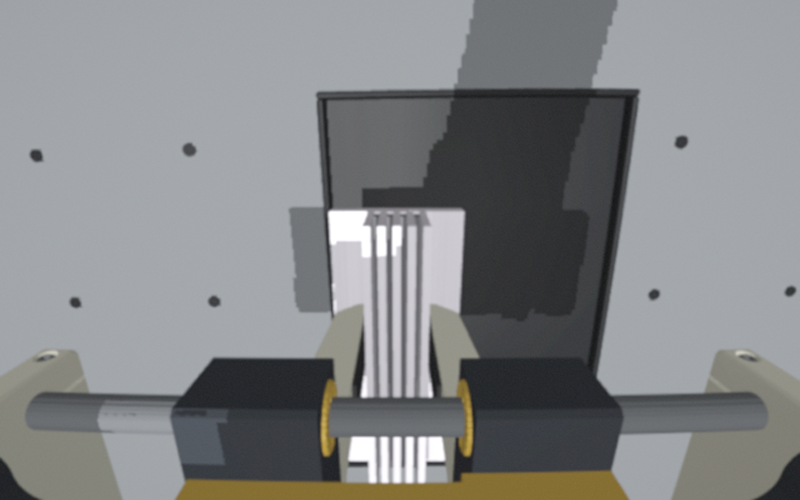

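The sink is held over the tray; the tray's near rim corners are at (318,94) and (638,91).

Run:
```python
from h import *
np.set_printoptions(precision=2,suppress=True)
_,w=load('w7.png'); _,w5=load('w5.png'); k=lambda L:np.array(L,float)/1.25
print(toplane(w,k([(318,94),(638,91)]),14))
print(fit([(w,[(-130,-90,14),(-130,90,14)],k([(318,94),(638,91)])),(w5,[(130,90,14),(130,-90,14)],k([(287,241),(129,222)]))],[497,-373,0]))
print('sink flange z~72',toplane(w,k([(330,210),(465,208)]),72))
```

```text
[[ 371.   -465.34   14.  ]
 [ 371.23 -289.23   14.  ]]
(array([ 500.75, -375.45,    0.  ]), np.float64(2.4218333297844987))
sink flange z~72 [[ 424.95 -452.47   72.  ]
 [ 425.05 -393.09   72.  ]]
```

servo_tool(slide=[[5,1,-15],[5,1,-30],[5,1,-42],[5,1,-50],[5,1,-55],[5,1,-58],[5,1,-60],[5,1,-60]], rotation=[[0,0,0],[0,0,0],[0,0,0],[0,0,0],[0,0,0],[0,0,0],[0,0,0],[0,0,0]])

```text
time: 23.6
ee_pos: [487.1, -416.8, 18.1]
ee_rot: [0.004, 1.0, -0.0, 0.0]
contact_force: [0.6, -0.0, -1.5]
width: 0.28
```

servo_tool(slide=[[0,0,-1],[0,0,-1]], rotation=[[0,0,0],[0,0,0]])

```text
time: 23.77
ee_pos: [487.2, -417.1, 17.6]
ee_rot: [0.004, 1.0, -0.0, 0.0]
contact_force: [0.1, 0.1, -2.5]
width: 0.277
```

servo_tool(slide=[[0,0,-0.5],[0,0,-1],[0,0,-1.5],[0,0,-1.5]], rotation=[[0,0,0],[0,0,0],[0,0,0],[0,0,0]])

```text
time: 24.1
ee_pos: [487.2, -417.2, 17.5]
ee_rot: [0.005, 1.0, -0.001, 0.0]
contact_force: [-2.4, 1.2, 6.8]
width: 0.277
```

servo_tool(slide=[[0,0,0],[0,0,0],[0,0,0],[0,0,0],[0,0,0],[0,0,10],[0,0,30],[0,0,60],[0,0,100],[0,0,140],[0,30,180]], rotation=[[0,0,0],[0,0,0],[0,0,0],[0,0,0],[0,0,0],[0,0,0],[0,0,0],[0,0,0],[0,0,0],[0,0,0],[0,0,0]], hand=-0.3)

```text
time: 25.02
ee_pos: [486.2, -397.6, 191.7]
ee_rot: [0.009, 1.0, -0.002, 0.001]
contact_force: [0.1, -1.1, 0.9]
width: 0.652
```

servo_tool(slide=[[0,35,20],[0,70,40],[0,105,50],[0,145,50],[0,185,50],[0,225,50],[-5,265,50],[-10,305,50],[-15,345,50],[-20,385,50],[-25,425,50],[-30,465,50],[-35,505,50],[-37,545,50],[-37,575,50],[-37,577,50],[-37,577,50],[-37,577,50]], rotation=[[0,0,0],[0,0,0],[0,0,0],[0,0,0],[0,0,-0.03],[0,0,-0.06],[0,0,-0.09],[0,0,-0.12],[0,0,-0.15],[0,0,-0.18],[0,0,-0.18],[0,0,-0.18],[0,0,-0.18],[0,0,-0.18],[0,0,-0.18],[0,0,-0.18],[0,0,-0.18],[0,0,-0.18]], hand=-1)

```text
time: 26.52
ee_pos: [449.9, 184.3, 239.1]
ee_rot: [0.094, 0.996, -0.001, 0.0]
contact_force: [-0.2, -0.4, 0.0]
width: 0.998
```

Run:
```python
from h import *
im=snap('wrist','w8.png'); st=state(); print(st['ee_pos'],st['ee_rot'],st['contact_force'],st['width'],st['joint_pos'].round(2))
b=cv2.resize(im,(800,500),interpolation=cv2.INTER_CUBIC); s=snap('scene','s8.png')
cv2.imwrite('pics/w8b.png',np.hstack([b[:,:500],cv2.resize(s[240:400,120:216],(300,500))]))
```

```text
[450.1146501  183.39036702 238.910417  ] [ 9.52666014e-02  9.95451434e-01 -8.46665176e-04 -2.04197084e-05] [ 0.00055349 -0.17626035  0.07836348] 0.9995754201926675 [ 0.16  0.45 -0.85  1.84  0.39  1.03  0.53]
```

View pics/w8b.png

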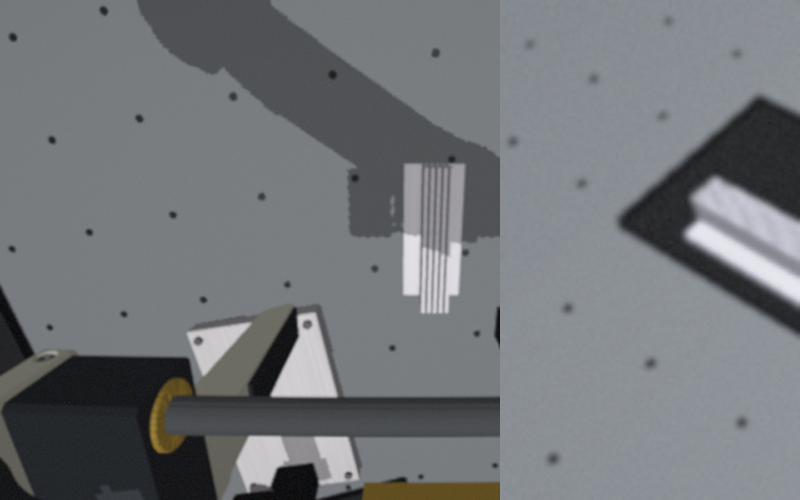

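Sink A lies in the tray. Sink B's flange corners are (404,163), (465,165), (459,295), (403,294), with the fin end at (421..448,313).

Run:
```python
from h import *
np.set_printoptions(precision=2,suppress=True)
_,w=load('w8.png'); k=lambda L:np.array(L,float)/1.25
for h in (46,54):
    A=[(-70,-30,8),(70,-30,8),(70,30,8),(-70,30,8),(70,-13,h),(70,13,h)]
    p,e=fit([(w,A,k([(404,163),(403,294),(459,295),(465,165),(421,313),(448,313)]))],[460,194,-.18])
    print(h,p,e,place(p,(-15,0,0)))
```

```text
46 [469.1  219.28  -0.19] 1.1395866851663157 [[454.36 222.08   0.  ]]
54 [468.27 219.21  -0.19] 0.43845417039672596 [[453.54 222.06   0.  ]]
```

Sink B has been knocked about 25 mm in +y since I first saw it, so I use the fresh fit.

servo_tool(slide=[[4,25,-20],[4,38.5,-50],[4,38.5,-85],[4,38.5,-120],[4,38.5,-155],[4,38.5,-185],[4,38.5,-208],[4,38.5,-220],[4,38.5,-223],[4,38.5,-223],[4,38.5,-223]], rotation=[[0,0,0],[0,0,0],[0,0,0],[0,0,0],[0,0,0],[0,0,0],[0,0,0],[0,0,0],[0,0,0],[0,0,0],[0,0,0]])

```text
time: 27.53
ee_pos: [454.8, 223.1, 16.6]
ee_rot: [0.095, 0.995, 0.0, 0.001]
contact_force: [-0.2, 0.3, -0.2]
width: 1.003
```

servo_tool(slide=[[0,0,0],[0,0,0],[0,0,0],[0,0,0],[0,0,0],[0,0,0],[0,0,0],[0,0,0],[0,0,0],[0,0,0],[0,0,0],[0,0,0],[0,0,0],[0,0,0],[0,0,0],[0,0,0]], rotation=[[0,0,0],[0,0,0],[0,0,0],[0,0,0],[0,0,0],[0,0,0],[0,0,0],[0,0,0],[0,0,0],[0,0,0],[0,0,0],[0,0,0],[0,0,0],[0,0,0],[0,0,0],[0,0,0]], hand=1, force=30)

```text
time: 28.87
ee_pos: [453.7, 222.8, 15.9]
ee_rot: [0.094, 0.996, -0.001, -0.0]
contact_force: [-1.1, -3.2, 2.1]
width: 0.276
```

servo_tool(slide=[[0,0,15],[0,0,35],[5,-25,35],[10,-60,35],[15,-95,35],[20,-130,35],[25,-165,35],[30,-200,35],[40,-219.5,35],[65,-219.5,35],[95,-219.5,35],[125,-219.5,35],[150,-219.5,35],[158,-219.5,35],[158,-219.5,35],[158,-219.5,28],[158,-219.5,23],[158,-219.5,21],[158,-219.5,20],[158,-219.5,20]], rotation=[[0,0,0],[0,0,0],[0,0,0.05],[0,0,0.1],[0,0,0.15],[0,0,0.18],[0,0,0.18],[0,0,0.18],[0,0,0.18],[0,0,0.18],[0,0,0.18],[0,0,0.18],[0,0,0.18],[0,0,0.18],[0,0,0.18],[0,0,0.18],[0,0,0.18],[0,0,0.18],[0,0,0.18],[0,0,0.18]])

```text
time: 30.53
ee_pos: [611.0, 4.3, 36.0]
ee_rot: [0.004, 1.0, -0.0, -0.0]
contact_force: [-0.1, 0.2, -1.8]
width: 0.274
```

servo_tool(slide=[[0,0,0],[0,0,0]], rotation=[[0,0,0],[0,0,0]])

```text
time: 30.7
ee_pos: [611.7, 4.1, 36.0]
ee_rot: [0.004, 1.0, -0.0, -0.0]
contact_force: [-0.3, 0.4, -1.1]
width: 0.275
```

servo_tool(slide=[[0,0,-0.5],[0,0,-1],[0,0,-1]], rotation=[[0,0,0],[0,0,0],[0,0,0]])

```text
time: 30.95
ee_pos: [611.8, 4.1, 36.0]
ee_rot: [0.005, 1.0, -0.0, -0.0]
contact_force: [-2.9, -1.3, 5.2]
width: 0.272
```

servo_tool(slide=[[0,0,0],[0,0,0],[0,0,0],[0,0,0],[0,0,0],[0,0,0],[0,0,30],[-5,0,65],[-15,0,105],[-25,0,145],[-25,0,185],[-25,0,220]], rotation=[[0,0,0],[0,0,0],[0,0,0],[0,0,0],[0,0,0],[0,0,0],[0,0,0],[0,0,0],[0,0,0],[0,0,0],[0,0,0],[0,0,0]], hand=-0.2)

```text
time: 31.95
ee_pos: [586.5, 4.5, 257.9]
ee_rot: [0.004, 1.0, -0.0, 0.001]
contact_force: [0.6, -0.7, -0.3]
width: 0.602
```

servo_tool(slide=[[35,-1,0],[70,-2,0],[90,-2,-5],[90,-2,-15],[90,-2,-17],[90,-2,-17],[90,-2,-17],[90,-2,-17]], rotation=[[0,0,0],[0,0,0],[0,0,0],[0,0,0],[0,0,0],[0,0,0],[0,0,0],[0,0,0]], hand=1)

```text
time: 32.62
ee_pos: [676.3, 2.3, 238.7]
ee_rot: [0.004, 1.0, -0.0, 0.0]
contact_force: [1.1, 0.1, 0.6]
width: 0.074
```

servo_tool(slide=[[0,0,-5],[0,0,-13],[0,0,-21],[0,0,-29],[0,0,-36],[0,0,-41],[0,0,-44],[0,0,-46],[0,0,-47],[0,0,-48],[0,0,-49],[0,0,-50],[0,0,-51],[0,0,-51]], rotation=[[0,0,0],[0,0,0],[0,0,0],[0,0,0],[0,0,0],[0,0,0],[0,0,0],[0,0,0],[0,0,0],[0,0,0],[0,0,0],[0,0,0],[0,0,0],[0,0,0]])

```text
time: 33.78
ee_pos: [677.2, 2.3, 192.3]
ee_rot: [0.005, 1.0, -0.001, 0.002]
contact_force: [-6.1, -1.7, 19.9]
width: 0.004
```

servo_tool(slide=[[0,0,0],[0,0,0],[0,0,0],[0,0,0],[0,0,0],[0,0,0],[0,0,0],[0,0,0],[0,0,0],[0,0,0],[0,0,0],[0,0,0],[0,0,0],[0,0,0],[0,0,0],[0,0,0]], rotation=[[0,0,0],[0,0,0],[0,0,0],[0,0,0],[0,0,0],[0,0,0],[0,0,0],[0,0,0],[0,0,0],[0,0,0],[0,0,0],[0,0,0],[0,0,0],[0,0,0],[0,0,0],[0,0,0]])

```text
time: 35.12
ee_pos: [677.2, 2.3, 192.3]
ee_rot: [0.005, 1.0, -0.001, 0.002]
contact_force: [-6.8, -1.6, 20.0]
width: 0.003
```

Resting at 192, so sink B is 54 mm high (sink_4), held for over 1.3 s. I let the gauge rise and pick B up again.

servo_tool(slide=[[0,0,6],[0,0,14],[0,0,22],[0,0,30],[0,0,38],[0,0,50],[0,0,65],[-35,1,70],[-66,2,70],[-66,2,70]], rotation=[[0,0,0],[0,0,0],[0,0,0],[0,0,0],[0,0,0],[0,0,0],[0,0,0],[0,0,0],[0,0,0],[0,0,0]])

```text
time: 35.95
ee_pos: [603.8, 4.9, 256.5]
ee_rot: [0.002, 1.0, -0.002, -0.005]
contact_force: [0.4, 0.9, 0.5]
width: 0.003
```

servo_tool(slide=[[0,0,-20],[0,0,-40],[0,0,-60],[0,0,-85],[0,0,-110],[0,0,-135],[0,0,-155],[0,0,-175],[0,0,-190],[0,0,-205],[0,0,-215],[0,0,-220],[0,0,-220],[0,0,-220]], rotation=[[0,0,0],[0,0,0],[0,0,0],[0,0,0],[0,0,0],[0,0,0],[0,0,0],[0,0,0],[0,0,0],[0,0,0],[0,0,0],[0,0,0],[0,0,0],[0,0,0]], hand=-0.3)

```text
time: 37.12
ee_pos: [611.2, 4.1, 37.3]
ee_rot: [0.004, 1.0, -0.0, 0.0]
contact_force: [0.8, -0.5, 0.5]
width: 0.65
```

servo_tool(slide=[[0,0,0],[0,0,0],[0,0,0],[0,0,0],[0,0,0],[0,0,0],[0,0,0],[0,0,0],[0,0,0],[0,0,0]], rotation=[[0,0,0],[0,0,0],[0,0,0],[0,0,0],[0,0,0],[0,0,0],[0,0,0],[0,0,0],[0,0,0],[0,0,0]], hand=1)

```text
time: 37.95
ee_pos: [611.0, 4.1, 37.2]
ee_rot: [0.004, 1.0, -0.0, 0.0]
contact_force: [-0.1, -0.7, 2.5]
width: 0.279
```

servo_tool(slide=[[0,0,8],[0,0,15],[-25,0,15],[-55,0,20],[-85,0,30],[-110,0,45],[-124,-30,45],[-124,-65,45],[-124,-100,45],[-124,-135,45],[-124,-170,45],[-124,-205,45],[-124,-240,45],[-124,-275,45],[-124,-310,45],[-124,-330,45],[-124,-338,45],[-124,-338,45],[-124,-338,35],[-124,-338,20]], rotation=[[0,0,0],[0,0,0],[0,0,0],[0,0,0],[0,0,0],[0,0,0],[0,0,0],[0,0,0],[0,0,0],[0,0,0],[0,0,0],[0,0,0],[0,0,0],[0,0,0],[0,0,0],[0,0,0],[0,0,0],[0,0,0],[0,0,0],[0,0,0]])

```text
time: 39.62
ee_pos: [488.8, -331.1, 58.1]
ee_rot: [0.002, 1.0, 0.0, 0.002]
contact_force: [0.6, -1.3, -3.4]
width: 0.278
```

servo_tool(slide=[[0,0,-10],[0,0,-20],[0,0,-28],[0,0,-33],[0,0,-35],[0,0,-35]], rotation=[[0,0,0],[0,0,0],[0,0,0],[0,0,0],[0,0,0],[0,0,0]])

```text
time: 40.12
ee_pos: [487.1, -333.3, 21.9]
ee_rot: [0.004, 1.0, 0.0, -0.0]
contact_force: [0.5, 0.0, -3.6]
width: 0.274
```

servo_tool(slide=[[0,0,-0.5],[0,0,-1],[0,0,-1.5],[0,0,-1.5]], rotation=[[0,0,0],[0,0,0],[0,0,0],[0,0,0]])

```text
time: 40.45
ee_pos: [487.3, -334.3, 21.2]
ee_rot: [0.005, 1.0, -0.0, 0.0]
contact_force: [-0.2, 0.0, 0.4]
width: 0.281
```

servo_tool(slide=[[0,0,-0.5],[0,0,-0.5],[0,0,-0.5],[0,0,-0.5],[0,0,-0.5],[0,0,10],[0,0,40],[0,0,80],[0,0,120],[0,0,160],[0,0,200],[0,40,230],[0,80,230],[0,80,230]], rotation=[[0,0,0],[0,0,0],[0,0,0],[0,0,0],[0,0,0],[0,0,0],[0,0,0],[0,0,0],[0,0,0],[0,0,0],[0,0,0],[0,0,0],[0,0,0],[0,0,0]], hand=-0.2)

```text
time: 41.62
ee_pos: [489.0, -244.8, 255.2]
ee_rot: [-0.001, 1.0, 0.001, 0.003]
contact_force: [0.1, 1.5, -0.5]
width: 0.6
```

Run:
```python
from h import *
im=snap('wrist','w9.png'); st=state(); print(st['ee_pos'],st['ee_rot'],st['contact_force'],st['width'])
s=snap('scene','s9.png');d=snap('side','d9.png')
b=cv2.resize(im[:,:400],(500,500)); 
cv2.imwrite('pics/w9b.png',np.hstack([b,np.vstack([cv2.resize(s[130:270,280:440],(286,250)),cv2.resize(d[270:390,170:307],(286,250))])]))
```

```text
[ 488.18756686 -247.16517852  253.85150391] [-8.46830043e-04  9.99997481e-01  7.74144232e-05  2.07726310e-03] [-0.3794266   0.73697894 -0.21993855] 0.6024954208352018
```

View pics/w9b.png

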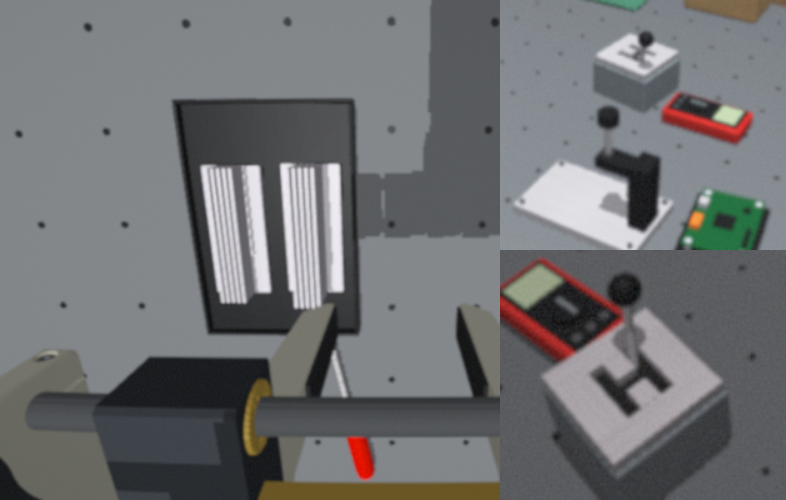

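Both sinks lie flat in the tray, the gauge is up, the lever is still far right and the bystanders are unmoved. Now I locate the knob: scene (361.7,151.8), side (229.9,288.7).

Run:
```python
from h import *
print(toplane(cam('scene'),[(361.7,151.8)],154),toplane(cam('side'),[(229.9,288.7)],154))
s=cam('scene');d=cam('side')
# same-check at standby earlier
Z=np.array([(228,8)])*170/398+[255,135];Y=(np.array([(477,316)])-[398,0])*215/398+[185,165]
print(toplane(s,Z,154),toplane(d,Y,154))
```

```text
[[571.16270273 355.29591483 154.        ]] [[568.61838397 348.82889213 154.        ]]
[[492.3783945  432.84415604 154.        ]] [[487.10727128 429.95196861 154.        ]]
```

servo_tool(slide=[[0,40,15],[0,80,30],[0,120,35],[0,160,35],[5,200,35],[10,240,35],[15,280,35],[20,320,35],[25,360,35],[30,400,35],[35,440,35],[40,480,35],[42,520,35],[42,560,35],[42,600,35],[42,632,35],[42,632,35],[42,632,35],[42,632,35]], rotation=[[0,0,0],[0,0,0],[0,0,0],[0,0,0],[0,0,0],[0,0,0],[0,0,-0.04],[0,0,-0.08],[0,0,-0.12],[0,0,-0.16],[0,0,-0.16],[0,0,-0.16],[0,0,-0.16],[0,0,-0.16],[0,0,-0.16],[0,0,-0.16],[0,0,-0.16],[0,0,-0.16],[0,0,-0.16]], hand=-1)

```text
time: 43.35
ee_pos: [530.4, 376.1, 284.2]
ee_rot: [0.086, 0.996, -0.001, -0.0]
contact_force: [-0.6, -0.8, -0.2]
width: 0.999
```

Run:
```python
from h import *
im=snap('wrist','w10.png'); st=state(); print(st['ee_pos'],st['ee_rot'],st['contact_force'],st['width'])
cv2.imwrite('pics/w10b.png',cv2.resize(im[90:290,220:420],(600,600),interpolation=cv2.INTER_CUBIC))
```

```text
[530.69163213 375.47363517 284.56481605] [ 8.62019368e-02  9.96276820e-01 -1.31162487e-03  5.45632467e-05] [ 0.59808842  0.24078267 -0.84712531] 0.9967903824655102
```

View pics/w10b.png

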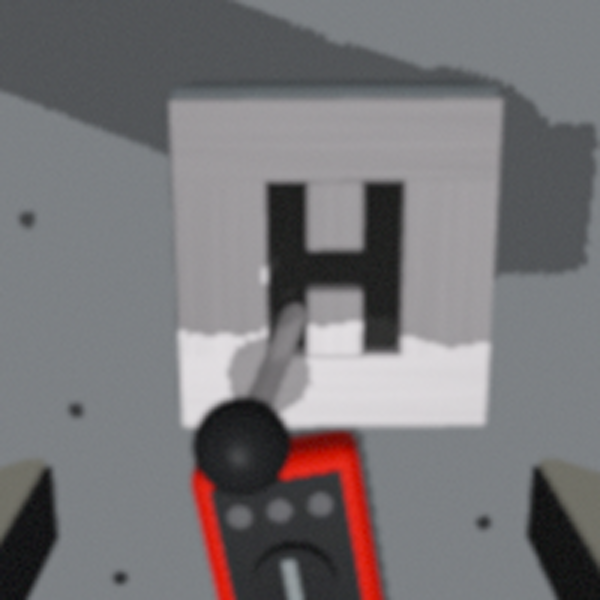

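The lever is fully in the far-right slot, with the knob at crop (242,446) and the gate centre at (335,268).

Run:
```python
from h import *
np.set_printoptions(precision=2,suppress=True)
_,w=load('w10.png'); k=lambda L:np.array(L,float)/3+[220,90]
K=toplane(w,k([(242,446)]),154)[0]; c=toplane(w,k([(335,268)]),92)[0]; print(K,c)
a,e=66,61
p,r=fit([(w,[(-a,-e,92),(-a,e,92),(a,e,92),(a,-e,92),(0,0,92)],k([(169,98),(503,98),(487,424),(182,427),(335,268)]))],[529,393,-.16]); print(p,r)
v=K-[p[0],p[1],0]; ca,sa=np.cos(p[2]),np.sin(p[2]); print('local knob',ca*v[0]+sa*v[1],-sa*v[0]+ca*v[1],'max',155*np.sin(.34))
```

```text
[569.44 352.14 154.  ] [527.34 393.6   92.  ]
[527.97 393.54  -0.16] 0.8807730922100137
local knob 47.63959445403668 -34.119868201323406 max 51.690499281826234
```

servo_tool(slide=[[25,-15,-20],[41,-24,-55],[41,-24,-90],[41,-24,-120],[41,-24,-140],[41,-24,-149],[41,-24,-149],[41,-24,-149]], rotation=[[0,0,0],[0,0,0],[0,0,0],[0,0,0],[0,0,0],[0,0,0],[0,0,0],[0,0,0]])

```text
time: 44.07
ee_pos: [571.0, 353.1, 137.3]
ee_rot: [0.085, 0.996, 0.0, 0.0]
contact_force: [-0.1, 0.5, 1.5]
width: 1.002
```

servo_tool(slide=[[0,0,0],[0,0,0],[0,0,0],[0,0,0],[0,0,0],[0,0,0],[0,0,0],[0,0,0],[0,0,0],[0,0,0],[0,0,0],[0,0,0],[0,0,0],[0,0,0]], rotation=[[0,0,0],[0,0,0],[0,0,0],[0,0,0],[0,0,0],[0,0,0],[0,0,0],[0,0,0],[0,0,0],[0,0,0],[0,0,0],[0,0,0],[0,0,0],[0,0,0]], hand=1, force=10)

```text
time: 45.23
ee_pos: [570.0, 353.3, 136.5]
ee_rot: [0.084, 0.996, -0.001, 0.0]
contact_force: [-0.7, -3.2, 2.3]
width: 0.359
```

servo_tool(slide=[[-13,1.5,3],[-26,3,6],[-38,4.5,8],[-49.5,6,8],[-49.5,6,8],[-49.5,6,8]], rotation=[[0,0,0],[0,0,0],[0,0,0],[0,0,0],[0,0,0],[0,0,0]])

```text
time: 45.73
ee_pos: [519.6, 360.5, 144.1]
ee_rot: [0.084, 0.997, -0.0, -0.001]
contact_force: [-1.8, -0.7, -1.0]
width: 0.359
```

servo_tool(slide=[[2,0,0],[4,12,1],[6,24,2],[8,37,3],[10,50,2],[12,62,1],[13.5,72,0],[13.5,72,0],[13.5,72,0]], rotation=[[0,0,0],[0,0,0],[0,0,0],[0,0,0],[0,0,0],[0,0,0],[0,0,0],[0,0,0],[0,0,0]])

```text
time: 46.48
ee_pos: [534.7, 433.3, 144.7]
ee_rot: [0.084, 0.996, 0.001, 0.0]
contact_force: [1.7, -1.0, 0.7]
width: 0.358
```

servo_tool(slide=[[-13,1.5,-0.5],[-26,3.5,-2],[-38,5,-5],[-50,6.5,-8],[-56,7.5,-9],[-60,8,-10],[-60,8,-10],[-60,8,-10]], rotation=[[0,0,0],[0,0,0],[0,0,0],[0,0,0],[0,0,0],[0,0,0],[0,0,0],[0,0,0]])

```text
time: 47.15
ee_pos: [477.4, 439.1, 134.8]
ee_rot: [0.086, 0.996, 0.0, 0.002]
contact_force: [3.9, -0.6, -0.5]
width: 0.358
```

servo_tool(slide=[[-2,0,0],[-4,0.5,0],[-4,0.5,0],[-4,0.5,0]], rotation=[[0,0,0],[0,0,0],[0,0,0],[0,0,0]])

```text
time: 47.48
ee_pos: [475.3, 438.8, 134.4]
ee_rot: [0.087, 0.996, 0.0, 0.004]
contact_force: [7.5, -1.6, -1.9]
width: 0.361
```

servo_tool(slide=[[2,0,0],[2,0,0],[2,0,0],[2,0,0],[2,0,0],[2,0,0],[2,0,0],[2,0,0],[2,0,30],[2,0,70],[2,0,110],[30,-30,140],[60,-50,150],[60,-50,150],[60,-50,150]], rotation=[[0,0,0],[0,0,0],[0,0,0],[0,0,0],[0,0,0],[0,0,0],[0,0,0],[0,0,0],[0,0,0],[0,0,0],[0,0,0],[0,0,0],[0,0,0],[0,0,0],[0,0,0]], hand=-1)

```text
time: 48.73
ee_pos: [533.6, 387.8, 285.1]
ee_rot: [0.088, 0.996, 0.0, 0.001]
contact_force: [-0.4, 0.2, -0.2]
width: 1.0
```

Run:
```python
from h import *
im=snap('wrist','w11.png'); st=state(); print(st['ee_pos'],st['ee_rot'],st['contact_force'],st['width'])
s=snap('scene','s11.png'); d=snap('side','d11.png')
cv2.imwrite('pics/w11b.png',np.hstack([cv2.resize(im[60:260,240:440],(500,500)),np.vstack([cv2.resize(s[180:360,150:356],(286,250)),cv2.resize(d[130:330,160:389],(286,250))])]))
```

```text
[530.73279579 389.61195403 284.23724466] [ 8.57580878e-02  9.96315979e-01 -2.99000083e-05 -1.40226764e-04] [-0.55768058  0.06325263 -0.24273155] 0.9976745014688042
```

View pics/w11b.png

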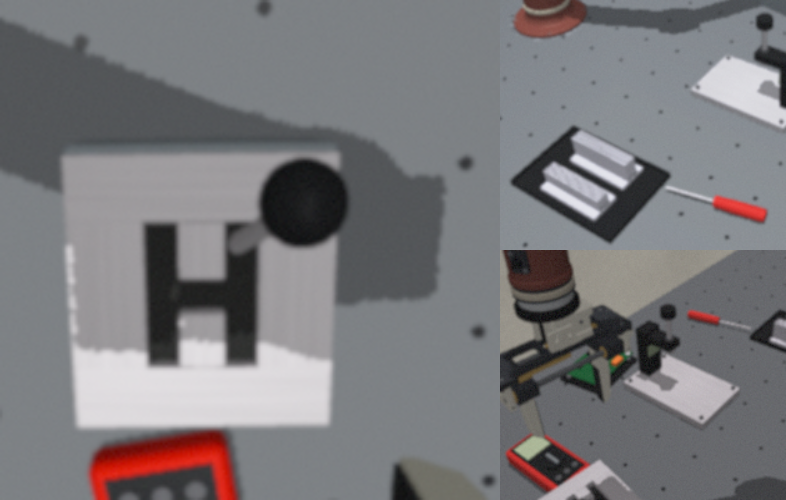

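The lever is back at near left, with the knob at (361.6,140.8) in full-picture pixels. Both sinks are flat in the tray and the bystanders are in place. I compare the knob with its start position and then hand in.

Run:
```python
from h import *
_,w=load('w11.png'); K=toplane(w,[(361.6,140.8)],154)[0]; v=K-[528.2,393.4,0]; a=-.16
print(K,'local',np.cos(a)*v[0]+np.sin(a)*v[1],-np.sin(a)*v[0]+np.cos(a)*v[1],'start was about -46.5, 33')
st=state(); print(st['time'],st['contact_force'],np.abs(st['joint_vel']).max())
if abs(np.cos(a)*v[0]+np.sin(a)*v[1]+47.5)<4: print(order.close_job())
```

```text
[485.86710821 438.93723995 154.        ] local -49.04709715920413 38.211205292725985 start was about -46.5, 33
48.8833 [-0.25429684  0.90486578  0.03013806] 0.015813448129738554
the job is handed in; nothing more can be done
None
```

I shifted the lever from standby to the measuring range, gauged both heat sinks lowest first, and put them flat in the tray. I then shifted the lever back to standby and handed the job in at about 49 s.

- **Sinks:** two were on the bench. The first read about 38 mm (sink_2) and the second about 54 mm (sink_4). I held the gauge for more than a second on each and then let it rise. The second sink had been knocked about 25 mm sideways before I reached it, so I measured it again before gripping.
- **Lever, far right:** it met resistance at the end of the slot (about 6 N). Before I moved it back, the camera put the knob at about 48 mm, against a nominal 51.7 mm.
- **Lever, standby:** I pushed it until the force reached about 7.5 N. The last picture puts the knob at about -49 mm fore and 38 mm sideways, against -46.5 and 33 mm measured at the start and a nominal -51.7 and 34.7 mm. These differ by up to 5 mm. I put that down to my camera measurement but could not confirm it.
- **Final pictures:** both sinks lie flat in the tray, the gauge is up, and the multimeter and screwdriver look unmoved by eye. The gripper was open and clear of everything.

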